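# Count out three tins on the tilting rack

## Robot

A 6-joint arm with a two-finger parallel gripper is mounted at the origin on a cart in front of the work surface, level with it; the furniture and walls round the work are solid. World frame = base frame: x ahead of the robot, y to its left, z up, the work surface at z = 0. Lengths are in m, angles in degrees, forces in N, time in s.
With the tool pointing down it reaches from about 0.35 to 0.875 m from the base axis. Payload 4.2 kg.
Tool frame: the origin (TCP) lies between the finger pads; the fingertips stand 8 mm ahead of it and the grasp point (between the pads) lies 11 mm behind it; z points along the fingers, y is the line along which they close (so a half turn about z gives the same grasp; the last joint's range is limited). The gripper opens to 87 mm and grips with 3 to 60 N. Pads are 19 mm wide; open, the fingers measure 117 mm over their backs; the gripper's body (75 mm by 190 mm) begins 51 mm behind the grasp point.
Start: joints at [-55.428, 22.042, 0.453, 0, -68.411, -14.817], TCP at [0.211, -0.588, 0.206] pointing down, gripper open.
Joint ranges: [-179.83, 179.83], [-69.29, 118.12], [-61.27, 80.66], [-181.25, 117.63], [-171.15, -9.14], [-177.46, 177.46]. Speed limits (degrees/s): [159.86, 159.86, 180, 180, 180, 180].

## Interface

Orientations are given as a 3x3 rotation matrix whose columns are the frame's x, y, z axes.
In Python, from station import sense, capture, camera_model, finish_job, find_in gives the robot as it stands. The module is installed in compiled form; this text tells all that it offers.
- The arm moves only by the tool arm_command, never from a script. Its argument "motion" is a list of rows, each a list of 7 numbers: the finger opening in mm, from 0 to 87, then the shift along the tool's x, y, z in mm, then the turn, a rotation vector about the tool's x, y, z in rad. In form: [[jaw, dx, dy, dz, rx, ry, rz], ...]. A call has 1 to 8 rows; each row shifts and turns the commanded pose from where the row before left it, along the tool's axes as they then stand; what a row does not reach is not made up. A row lasts 1/10 s, in which the tool goes at most 50 mm and 8.59 degrees, less where a joint would pass 70% of its speed; a pose out of reach is approached as far as the arm can. A call with a gripper value outside its range is refused whole. The fingers move at their own pace and stop on an object; the grip force is fixed at half the most. Time passes only in rows, so rows that do not move let the fingers close. It gives the time, the measured TCP pose, the force, the opening and the grip force at its end, in the units of the state.
- sense(): the state, without advancing time (a new reading comes with each control period).
- capture(name): name is "scene" or "top" or "wrist"; returns the picture (420x560x3 uint8, red, green, blue); there is no depth.
- camera_model(name): a dict with "fx", "fy", "cx", "cy" (pixels), "k1" (the pictures are not rectified: a ray, as slopes to the right and down, at radius r is drawn at 1 + k1 r^2 times it, then the intrinsics apply), "R" (3x3) and "t" (3): a world point X has camera coordinates R X + t. Camera axes: x right, y down, z forward; pixel columns grow to the right and rows downward; lengths in m; the calibration is good to about 2 mm. A picture is of the moment at which its call begins: read the wrist's pose just before it. camera_model takes no time and is no camera call; for the wrist camera it gives the pose at the moment of the call.
- finish_job(): hands the job in; it is judged then, once.
Trained networks look in the newest picture that a camera, given by its name, has taken for a name from the list of things; names that differ only in an ending like _2 or _b are one class to them, and where a whole thing is asked for, a point or a joint stands for the part that bears it (a point fixed in the world has none). Each returns a list of dicts, best first, with "p" (0 to 1); they miss things now and then, are a little off and sometimes report something else, mostly with a low value. They report only what shows in the picture. A call takes as long as a camera call. They do not tell look-alikes from the thing itself.
- find_in(target, camera): "location" ([row, column] in pixels, amid what is visible of it).
The state is a dict: "time_s": time; "joints": joint angles; "joint_velocities": joint speeds; "effort": joint torques, N m; "tcp_pos": TCP position; "ee_rot": TCP orientation; "wrist_force": force on the tool from outside, world axes, zero at the start; "moment": the same for the moment, N m; "gripper_width": opening from 0.0 (shut) to 1.0 (fully open); "gripper_force": force on a finger pad.
Only numpy, scipy, OpenCV 4.12 (cv2) and the standard library are available. Lean on these libraries where they do the work, as an engineer would, in place of code of your own. Each camera call takes 0.05 s, during which the arm holds its last target. There are 200 camera calls.

## Task

Count out three tins on the tilting rack without touching the tins: tip the rack smoothly towards its pocket end so that one tin rolls into each of the three pockets, then tip it all the way back onto its channel side so that the two spare tins roll back to the end of the channel. Do not jolt the rack, keep all tins on it, and leave the other things alone.

Things in the scene. Friction and masses are not known exactly. Their poses are not given: they have to be found in the camera images.
- stand: Fixed wooden stand of the counting rack; origin under its middle on the worktop, x along the hinge (away from the robot, give or take 0.35 rad), y to the left towards the rack's channel end. The hinge line is level, 110 mm up. The rack on it: three parallel lanes, 62 mm wide and 300 mm long, 68 mm apart, with low dividers, open above, end walls 40 mm high, a press tab at each end.
- rack (a joint): Tilt of the rack, rad. 0: down on its channel-side stop, sloping 0.20 down to the channel end; 0.20: level; at most 0.65. The stiff hinge stays where it is left; pressing a tab takes 5 to 15 N. 0.30 to 0.45, reached at 0.3 rad/s or slower and held for a second, lets one tin drop into each pocket. Tipped steeply and fast, tins run over their pockets to the far end and spares take their places.
- tab_pocket (a point): Press point on the pocket-end (right) tab, a flat wooden tongue 90 wide, 85 long, 10 thick: on its top face, mid-width, 55 mm outside the end wall, 213 mm from the hinge line and level with it when the rack is level (mid-way to tab_channel lies the hinge). z: normal of the deck, y: along the rack to the channel end, x: along the hinge. Pressed down it raises the joint.
- tab_channel (a point): Same point and axes on the like tab at the channel (left) end, 213 mm to the other side of the hinge line. Pressing it down lowers the joint to 0, the stop.
- pocket_a (a point): Centre of a tin that sits in the pocket of lane a (nearest the robot). The pocket is a cross groove in the deck, 52 mm wide, 14 mm deep, its middle 33 mm from the hinge line towards the pocket end; a tin in it sits 10 mm lower than on the deck. Beyond it are 91 mm of deck and the end wall. Axes as at tab_pocket.
- channel_a (a point): Centre of a tin that rests against the channel's end wall in lane a (nearest the robot), 112 mm from the hinge line, 38 mm above the deck. The channel is the 157 mm of flat deck between pocket and end wall. Axes as at tab_pocket.
- pocket_b (a point): Centre of a tin that sits in the pocket of lane b (the middle lane). The pocket is a cross groove in the deck, 52 mm wide, 14 mm deep, its middle 33 mm from the hinge line towards the pocket end; a tin in it sits 10 mm lower than on the deck. Beyond it are 91 mm of deck and the end wall. Axes as at tab_pocket.
- channel_b (a point): Centre of a tin that rests against the channel's end wall in lane b (the middle lane), 112 mm from the hinge line, 38 mm above the deck. The channel is the 157 mm of flat deck between pocket and end wall. Axes as at tab_pocket.
- pocket_c (a point): Centre of a tin that sits in the pocket of lane c (farthest from the robot). The pocket is a cross groove in the deck, 52 mm wide, 14 mm deep, its middle 33 mm from the hinge line towards the pocket end; a tin in it sits 10 mm lower than on the deck. Beyond it are 91 mm of deck and the end wall. Axes as at tab_pocket.
- channel_c (a point): Centre of a tin that rests against the channel's end wall in lane c (farthest from the robot), 112 mm from the hinge line, 38 mm above the deck. The channel is the 157 mm of flat deck between pocket and end wall. Axes as at tab_pocket.
- tin_a1_mid (a point): Centre of a small round food tin (75 mm across, 58 mm long, about 0.2 kg) lying on its side in lane a (nearest the robot), axis along the hinge, so that it rolls along the lane. At the start it is resting against the channel's end wall. Its z axis is the tin's axis.
- tin_a1: The same tin; origin at the centre of one flat end, z along its axis.
- tin_a2_mid (a point): Centre of a small round food tin (75 mm across, 58 mm long, about 0.2 kg) lying on its side in lane a (nearest the robot), axis along the hinge, so that it rolls along the lane. At the start it is behind the first tin in the same lane, on the pocket side. Its z axis is the tin's axis.
- tin_a2: The same tin; origin at the centre of one flat end, z along its axis.
- tin_b1_mid (a point): Centre of a small round food tin (75 mm across, 58 mm long, about 0.2 kg) lying on its side in lane b (the middle lane), axis along the hinge, so that it rolls along the lane. At the start it is resting against the channel's end wall. Its z axis is the tin's axis.
- tin_b1: The same tin; origin at the centre of one flat end, z along its axis.
- tin_c1_mid (a point): Centre of a small round food tin (75 mm across, 58 mm long, about 0.2 kg) lying on its side in lane c (farthest from the robot), axis along the hinge, so that it rolls along the lane. At the start it is resting against the channel's end wall. Its z axis is the tin's axis.
- tin_c1: The same tin; origin at the centre of one flat end, z along its axis.
- tin_c2_mid (a point): Centre of a small round food tin (75 mm across, 58 mm long, about 0.2 kg) lying on its side in lane c (farthest from the robot), axis along the hinge, so that it rolls along the lane. At the start it is behind the first tin in the same lane, on the pocket side. Its z axis is the tin's axis.
- tin_c2: The same tin; origin at the centre of one flat end, z along its axis.
- pepper_mill: Bystander: wooden pepper mill, 58 mm across, 130 mm tall; origin at the centre of its underside.
- salt_shaker: Bystander: grey-topped salt shaker, 44 mm across, 90 mm tall; origin at the centre of its underside.
- spice_jar: Bystander: glass spice jar with a screw cap, 45 mm across, 106 mm tall; origin at the centre of its underside.
Not all that is in view belongs to the job. Leave any blue look-alike of the tin_c1 alone.

How it is judged (in metres and radians):
On the way:
1. each of the three pockets holds a tin (distance between any of tin_a1_mid, tin_a2_mid and pocket_a below 0.012 m and distance between tin_b1_mid and pocket_b below 0.012 m and distance between any of tin_c1_mid, tin_c2_mid and pocket_c below 0.012 m), for 0.2 s.
At the end, for the whole second after the job is handed in: Every pocket holds one tin (tin centre within 12 mm of the pocket point), the other tin of the two outer lanes lies at the end of the channel (centre within 20 mm of its lane's channel point), the rack is back down on its channel side (joint under 0.06 rad) and the tins lie still (((distance between tin_a1_mid and pocket_a below 0.012 m and distance between tin_a2_mid and channel_a below 0.02 m) or (distance between tin_a2_mid and pocket_a below 0.012 m and distance between tin_a1_mid and channel_a below 0.02 m)) and distance between tin_b1_mid and pocket_b below 0.012 m and ((distance between tin_c1_mid and pocket_c below 0.012 m and distance between tin_c2_mid and channel_c below 0.02 m) or (distance between tin_c2_mid and pocket_c below 0.012 m and distance between tin_c1_mid and channel_c below 0.02 m)) and value of joint rack below 0.06 rad and linear speed of each of tin_a1, tin_a2, tin_b1, tin_c1, tin_c2 below 0.03 m/s); the robot touches nothing.
It fails at once if the robot touches a tin (contact force between any of the fingers, the arm and tin_a1 above 0.3 N or contact force between any of the fingers, the arm and tin_a2 above 0.3 N or contact force between any of the fingers, the arm and tin_b1 above 0.3 N or contact force between any of the fingers, the arm and tin_c1 above 0.3 N or contact force between any of the fingers, the arm and tin_c2 above 0.3 N).
It fails at once if the rack is jolted (turns faster than 2 rad/s) (velocity of joint rack above 2 rad/s or velocity of joint rack below -2 rad/s).
It fails at once if a tin leaves its lane of the rack (more than 0.26 m from its pocket) (distance between any of tin_a1_mid, tin_a2_mid and pocket_a above 0.26 m or distance between tin_b1_mid and pocket_b above 0.26 m or distance between any of tin_c1_mid, tin_c2_mid and pocket_c above 0.26 m).
It fails at once if a bystander is moved by more than 30 mm (distance of any of pepper_mill, salt_shaker, spice_jar from where it was at the start of the episode above 0.03 m).
It also fails if it takes over 48 s, if anything falls off the work surface, if the arm or the gripper's body presses on something with over 40 N, if the wrist force passes 120 N, or if a joint passes its speed limit or range.

## Working session

There is one attempt and no reset: what is moved stays moved. The work goes in short steps, Python scripts to look and compute and a tool call to move; the robot and the scene stay as the last step left them, time stands still between calls to the robot, and variables do not carry over. Pictures are saved under pics/ and viewed, at most 10 in all, crops included, and the job is handed in when it is done.

Besides the shell and the picture viewer there is one more tool, called after ">>>" by a JSON object that holds its "method" and its "body". arm_command: Moves the arm, as the interface text tells. Its arguments: {"type":"object","properties":{"motion":{"type":"array"}},"required":["motion"]}

```bash
mkdir -p pics; python3 - <<'E'
from station import *
import cv2,numpy as np
s=sense();print(s['time_s'],s['tcp_pos'],np.round(s['ee_rot'],3).tolist(),s['wrist_force'])
for n in("scene","top"):
    cv2.imwrite(f"pics/{n}0.png",capture(n)[:,:,::-1])
    for t in("tab_pocket","tab_channel","stand","rack","tin_a1","pepper_mill","salt_shaker","spice_jar"):
        print(n,t,[(round(d['p'],2),np.round(d['location']).tolist()) for d in find_in(t,n)][:7])
E
```

```text
0.0 [ 0.21107841 -0.58759939  0.2053609 ] [[-0.941, -0.338, -0.001], [-0.338, 0.941, 0.002], [0.0, 0.002, -1.0]] [0.60880063 0.11403561 0.20492205]
scene tab_pocket [(0.68, [232.0, 274.0])]
scene tab_channel [(0.61, [233.0, 276.0]), (0.41, [230.0, 262.0])]
scene stand [(0.75, [230.0, 257.0]), (0.73, [172.0, 294.0])]
scene rack [(0.77, [232.0, 271.0]), (0.49, [163.0, 279.0])]
scene tin_a1 []
scene pepper_mill [(0.47, [231.0, 271.0])]
scene salt_shaker []
scene spice_jar [(0.63, [301.0, 342.0])]
top tab_pocket [(0.96, [218.0, 284.0])]
top tab_channel [(0.89, [217.0, 282.0])]
top stand [(0.69, [218.0, 281.0]), (0.57, [216.0, 285.0])]
top rack [(0.76, [218.0, 286.0])]
top tin_a1 [(0.92, [234.0, 244.0]), (0.56, [227.0, 219.0]), (0.19, [254.0, 116.0])]
top pepper_mill [(0.97, [234.0, 429.0]), (0.4, [217.0, 287.0])]
top salt_shaker [(0.6, [254.0, 116.0])]
top spice_jar [(0.81, [232.0, 400.0])]
```

View pics/top0.png

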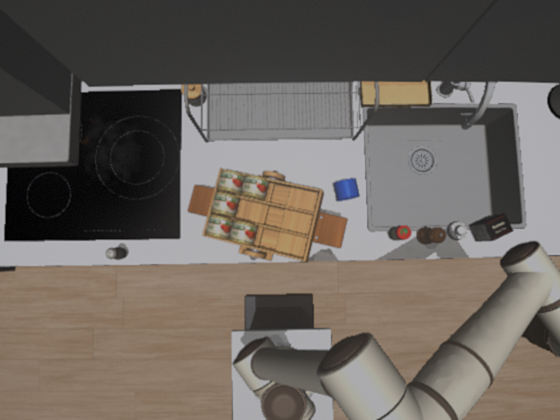

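View pics/scene0.png

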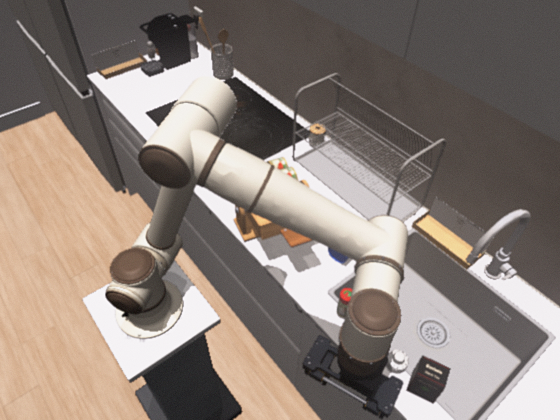

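```bash
python3 - <<'E'
import cv2
im=cv2.imread("pics/top0.png")[155:275,180:360]
cv2.imwrite("pics/c1.png",cv2.resize(im,None,fx=4.4,fy=4.4,interpolation=cv2.INTER_CUBIC))
E
```

```text
(no output)
```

View pics/c1.png

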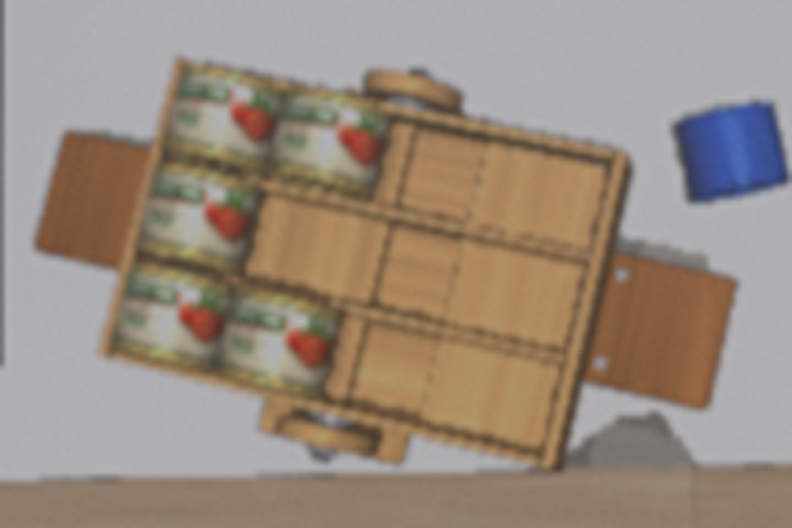

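```bash
cat >h.py <<'E'
from station import *
import numpy as np,cv2
def ray(n,uv,m=None):
    m=m or camera_model(n);R=np.array(m['R']);t=np.array(m['t'])
    d=np.array([(uv[0]-m['cx'])/m['fx'],(uv[1]-m['cy'])/m['fy']]);s=d.copy()
    for _ in range(20): s=d/(1+m['k1']*s@s)
    return -R.T@t,R.T@np.array([*s,1])
def hit(n,uv,z):
    o,d=ray(n,uv);return o+d*(z-o[2])/d[2]
def proj(n,X):
    m=camera_model(n);c=np.array(m['R'])@X+np.array(m['t']);s=c[:2]/c[2];s=s*(1+m['k1']*s@s)
    return np.array([m['cx']+m['fx']*s[0],m['cy']+m['fy']*s[1]])
E
python3 - <<'E'
from h import *
from scipy.optimize import least_squares
P={'p1':(737,280),'p2':(708,408),'c1':(67,131),'c2':(36,248)}
uv=[np.array(v)/4.4+[180,155] for v in P.values()]
m=camera_model('top');a=0.2
def model(q):
    x,y,w=q;c,s=np.cos(w),np.sin(w);pts=[]
    for sx,sy in((.045,-1),(-.045,-1),(.045,1),(-.045,1)):
        l=sy*.243; yy=l*np.cos(a); z=.11-l*np.sin(a)
        pts.append([x+c*sx-s*yy,y+s*sx+c*yy,z])
    return np.array(pts)
f=lambda q:np.concatenate([proj('top',X)-u for X,u in zip(model(q),uv)])
r=least_squares(f,[.5,0,-.2]);print(r.x,np.round(r.fun,2))
x,y,w=r.x;print(np.round(model(r.x),3).tolist())
yd=np.array([-np.sin(w),np.cos(w)])
for d in(-.213,.213):print(np.array([x,y])+yd*d)
R=np.array(sense()['ee_rot'])
for n,u in(('blue',(346,189)),('jar',(402,232)),('mill',(430,235)),('salt',(457,231)),('box',(490,228))):print(n,hit('top',u,.08))
E
```

```text
[ 0.50991262  0.04421904 -0.26068413] [ 1.06 -0.58  0.6   0.93 -0.68 -0.86 -1.12  0.39]
[[0.492, -0.197, 0.158], [0.405, -0.174, 0.158], [0.615, 0.263, 0.062], [0.528, 0.286, 0.062]]
[ 0.45501366 -0.16158451]
[0.56481159 0.2500226 ]
blue [ 0.58758123 -0.20739875  0.08      ]
jar [ 0.45145183 -0.37593944  0.08      ]
mill [ 0.44033727 -0.46324754  0.08      ]
salt [ 0.4507934  -0.54956241  0.08      ]
box [ 0.45777485 -0.65648666  0.08      ]
```

>>> {"method": "arm_command", "body": {"motion": [[0,0,0,-14,0,0,-0.12],[0,0,0,-14,0,0,-0.12],[0,0,0,-14,0,0,-0.12],[0,0,0,-14,0,0,-0.12],[0,0,0,-14,0,0,-0.12],[0,0,0,-14,0,0,-0.12],[0,0,0,-14,0,0,-0.12],[0,0,0,-2,0,0,-0.125]]}}

```text
time_s: 1.7
tcp_pos: [0.2115, -0.589, 0.3088]
ee_rot: [[-0.253, -0.967, 0.002], [-0.967, 0.253, -0.004], [0.003, -0.003, -1.0]]
wrist_force: [-0.0, -1.4, 0.6]
gripper_width: 0.357
gripper_force: 0.0
```

>>> {"method": "arm_command", "body": {"motion": [[0,-30,-8,0,0,0,0],[0,-44,-12,0,0,0,0],[0,-44,-12,0,0,0,0],[0,-44,-12,0,0,0,0],[0,-44,-12,0,0,0,0],[0,-44,-12,0,0,0,0],[0,-44,-12,0,0,0,0],[0,-44,-12,0,0,0,0]]}}

```text
time_s: 2.5
tcp_pos: [0.3879, -0.2837, 0.3068]
ee_rot: [[-0.258, -0.966, 0.001], [-0.966, 0.258, -0.0], [0.0, -0.001, -1.0]]
wrist_force: [0.7, -0.6, 0.1]
gripper_width: 0.005
gripper_force: 0.0
```

>>> {"method": "arm_command", "body": {"motion": [[0,-42,-11,0,0,0,0],[0,-40,-10,0,0,0,0],[0,-30,-8,0,0,0,0],[0,-15,-5,0,0,0,0],[0,-5,-1,0,0,0,0],[0,0,0,0,0,0,0],[0,0,0,0,0,0,0]]}}

```text
time_s: 3.2
tcp_pos: [0.4548, -0.1677, 0.3064]
ee_rot: [[-0.259, -0.966, -0.0], [-0.966, 0.259, -0.0], [0.0, 0.0, -1.0]]
wrist_force: [-0.5, -0.3, 0.2]
gripper_width: 0.01
gripper_force: 0.0
```

```bash
python3 - <<'E'
from h import *
s=sense();print(s['tcp_pos'],s['time_s'],s['wrist_force'])
cv2.imwrite("pics/w1.png",capture("wrist")[:,:,::-1])
for X in([.455,-.157,.152],[.565,.245,.068]):print(proj('wrist',np.array(X)))
E
```

```text
[ 0.45476234 -0.16770396  0.30644342] 3.2 [-0.53587749 -0.2565858   0.15753273]
[282.61269227 211.0719123 ]
[280.19916793 466.12519506]
```

View pics/w1.png

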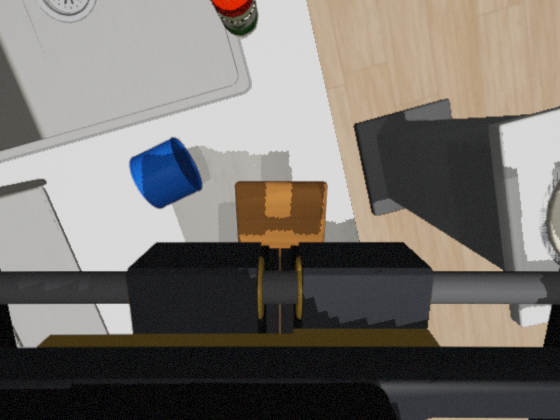

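>>> {"method": "arm_command", "body": {"motion": [[0,0,0,20,0,0,0],[0,0,0,35,0,0,0],[0,0,0,35,0,0,0],[0,0,0,25,0,0,0],[0,0,0,12,0,0,0],[0,0,0,6,0,0,0],[0,0,0,3,0,0,0],[0,0,0,2,0,0,0]]}}

```text
time_s: 4.05
tcp_pos: [0.4561, -0.1672, 0.1694]
ee_rot: [[-0.258, -0.966, 0.002], [-0.966, 0.258, -0.0], [-0.0, -0.002, -1.0]]
wrist_force: [0.0, 0.6, -1.1]
gripper_width: 0.001
gripper_force: 0.0
```

>>> {"method": "arm_command", "body": {"motion": [[0,0,0,2,0,0,0],[0,0,0,2,0,0,0],[0,0,0,2,0,0,0],[0,0,0,2,0,0,0],[0,0,0,2,0,0,0],[0,0,0,2,0,0,0]]}}

```text
time_s: 4.65
tcp_pos: [0.4553, -0.1669, 0.1563]
ee_rot: [[-0.258, -0.966, 0.0], [-0.966, 0.258, -0.0], [0.0, -0.0, -1.0]]
wrist_force: [-0.5, 0.3, 0.4]
gripper_width: 0.008
gripper_force: 0.0
```

>>> {"method": "arm_command", "body": {"motion": [[0,0,0,2,0,0,0],[0,0,0,2,0,0,0],[0,0,0,2,0,0,0],[0,0,0,2,0,0,0]]}}

```text
time_s: 5.05
tcp_pos: [0.4553, -0.1669, 0.1483]
ee_rot: [[-0.258, -0.966, -0.0], [-0.966, 0.258, -0.0], [0.0, 0.0, -1.0]]
wrist_force: [-0.4, -1.3, 0.2]
gripper_width: 0.004
gripper_force: 0.0
```

```bash
python3 - <<'E'
from h import *
s=sense();print(s['tcp_pos'],s['time_s'],s['wrist_force'])
a=capture("wrist")[:,:,::-1];b=capture("top")[155:275,180:360,::-1]
b=cv2.resize(b,(560,373),interpolation=cv2.INTER_CUBIC)
cv2.imwrite("pics/w2.png",cv2.resize(np.vstack([a[:350],b]),None,fx=.82,fy=.82))
E
```

```text
[ 0.4552589  -0.16687203  0.14827187] 5.05 [-0.36420433 -1.3427731   0.19505487]
```

View pics/w2.png

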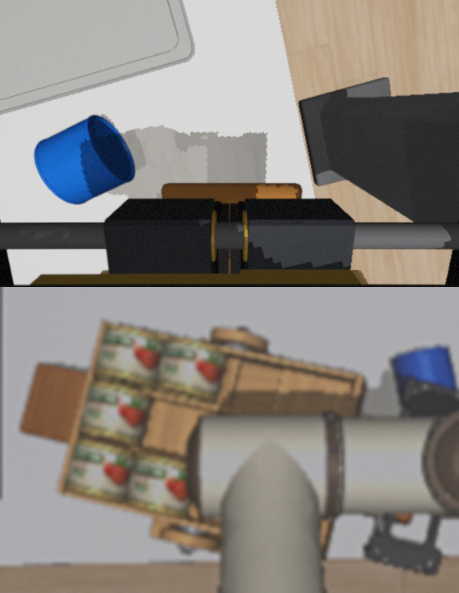

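```bash
python3 - <<'E'
from h import *
m=camera_model('wrist')
a=hit('wrist',(162/.82,185/.82),.15),hit('wrist',(301/.82,185/.82),.15)
o=ray('wrist',(280,210))[0]
for z in(.13,.14,.15,.16):
  a,b=hit('wrist',(162/.82,185/.82),z),hit('wrist',(301/.82,185/.82),z);print(z,np.linalg.norm(a-b),(a+b)/2)
print(o,m['fx'])
o1=o+[0,0,.158];print('w1 z',o1[2]-m['fx']*.09/92)
E
```

```text
0.13 0.10014958609333646 [ 0.45055624 -0.17911824  0.13      ]
0.14 0.09505805344506103 [ 0.44991296 -0.18186831  0.14      ]
0.15 0.0899665207967856 [ 0.44926968 -0.18461838  0.15      ]
0.16 0.08487498814851017 [ 0.44862639 -0.18736845  0.16      ]
[ 0.437903   -0.23321168  0.32669831] 345.5940351870754
w1 z 0.14661718738551593
```

>>> {"method": "arm_command", "body": {"motion": [[0,0,0,2,0,0,0],[0,0,0,2,0,0,0]]}}

```text
time_s: 5.35
tcp_pos: [0.4553, -0.1669, 0.1444]
ee_rot: [[-0.258, -0.966, 0.0], [-0.966, 0.258, -0.0], [-0.0, -0.0, -1.0]]
wrist_force: [-1.4, 0.9, 0.1]
gripper_width: 0.007
gripper_force: 0.0
```

>>> {"method": "arm_command", "body": {"motion": [[0,0,0,2,0,0,0],[0,0,0,2,0,0,0]]}}

```text
time_s: 5.55
tcp_pos: [0.4553, -0.167, 0.1405]
ee_rot: [[-0.258, -0.966, -0.0], [-0.966, 0.258, -0.0], [0.0, -0.0, -1.0]]
wrist_force: [-2.3, 1.5, 8.6]
gripper_width: 0.008
gripper_force: 4.5
```

>>> {"method": "arm_command", "body": {"motion": [[0,0,0,2,0,0,0],[0,0,0,3,0,0,0],[0,0,0,4,0,0,0],[0,0,0,4,0,0,0],[0,0,0,3,0,0,0],[0,0,0,0,0,0,0]]}}

```text
time_s: 6.15
tcp_pos: [0.4555, -0.1682, 0.1258]
ee_rot: [[-0.257, -0.966, 0.001], [-0.966, 0.257, -0.003], [0.002, -0.001, -1.0]]
wrist_force: [-2.5, -2.3, 7.0]
gripper_width: 0.009
gripper_force: 2.8
```

```bash
python3 - <<'E'
from h import *
s=sense();print(s['tcp_pos'],s['time_s'],s['wrist_force'])
a=capture("wrist")[:,:,::-1];cv2.imwrite("pics/w3.png",a)
E
```

```text
[ 0.45553031 -0.16815201  0.12581661] 6.15 [-2.47769652 -2.26940082  6.96119274]
```

View pics/w3.png

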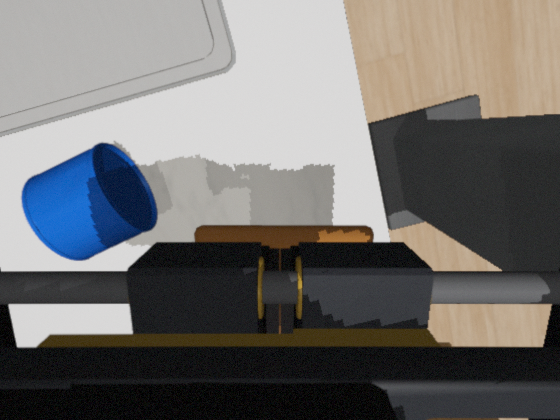

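>>> {"method": "arm_command", "body": {"motion": [[0,0,0,2,0,0,0],[0,0,0,4,0,0,0],[0,0,0,4,0,0,0],[0,0,0,4,0,0,0],[0,0,0,4,0,0,0],[0,0,0,4,0,0,0],[0,0,0,4,0,0,0],[0,0,0,4,0,0,0]]}}

```text
time_s: 7.0
tcp_pos: [0.456, -0.1687, 0.0963]
ee_rot: [[-0.257, -0.967, 0.001], [-0.967, 0.257, -0.003], [0.003, -0.002, -1.0]]
wrist_force: [-2.3, -5.6, 8.9]
gripper_width: 0.005
gripper_force: 4.6
```

>>> {"method": "arm_command", "body": {"motion": [[0,0,0,4,0,0,0],[0,0,0,4,0,0,0],[0,0,0,4,0,0,0],[0,0,0,4,0,0,0],[0,0,0,4,0,0,0],[0,0,0,3,0,0,0],[0,0,0,2,0,0,0],[0,0,0,0,0,0,0]]}}

```text
time_s: 7.8
tcp_pos: [0.4563, -0.1675, 0.0705]
ee_rot: [[-0.257, -0.966, 0.002], [-0.966, 0.257, -0.001], [0.001, -0.002, -1.0]]
wrist_force: [-0.3, -1.3, 4.8]
gripper_width: 0.005
gripper_force: 2.6
```

>>> {"method": "arm_command", "body": {"motion": [[0,0,0,0,0,0,0],[0,0,0,0,0,0,0],[0,0,0,0,0,0,0],[0,0,0,0,0,0,0],[0,0,0,0,0,0,0],[0,0,0,0,0,0,0],[0,0,0,0,0,0,0],[0,0,0,0,0,0,0]]}}

```text
time_s: 8.6
tcp_pos: [0.4559, -0.167, 0.0697]
ee_rot: [[-0.258, -0.966, 0.001], [-0.966, 0.258, -0.0], [-0.0, -0.001, -1.0]]
wrist_force: [1.2, -2.1, 3.6]
gripper_width: 0.006
gripper_force: 1.9
```

```bash
python3 - <<'E'
from h import *
s=sense();print(s['tcp_pos'],s['time_s'],s['wrist_force'])
a=capture("wrist")[200:300,:,::-1];b=capture("top")[155:275,180:360,::-1]
b=cv2.resize(b,(560,373),interpolation=cv2.INTER_CUBIC)
cv2.imwrite("pics/w4.png",np.vstack([a,b]))
E
```

```text
[ 0.45586026 -0.16696131  0.06970281] 8.6 [ 1.16311699 -2.13955883  3.56733469]
```

View pics/w4.png

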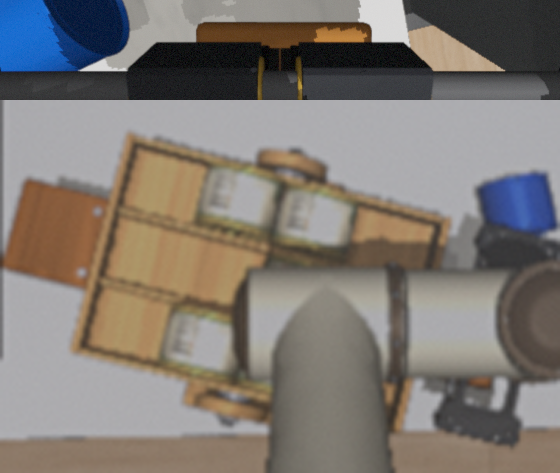

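>>> {"method": "arm_command", "body": {"motion": [[0,0,0,-4,0,0,0],[0,0,0,-15,0,0,0],[0,0,0,-35,0,0,0],[0,0,0,-45,0,0,0],[0,0,0,-48,0,0,0],[0,0,0,-48,0,0,0],[0,0,0,-40,0,0,0],[0,-10,0,-25,0,0,0]]}}

```text
time_s: 9.5
tcp_pos: [0.457, -0.1573, 0.3321]
ee_rot: [[-0.259, -0.966, 0.001], [-0.966, 0.259, 0.0], [-0.001, -0.001, -1.0]]
wrist_force: [0.8, -0.7, 0.2]
gripper_width: 0.007
gripper_force: 0.0
```

>>> {"method": "arm_command", "body": {"motion": [[0,-25,0,0,0,0,0],[0,-40,0,0,0,0,0],[0,-45,0,0,0,0,0],[0,-45,0,0,0,0,0],[0,-45,0,0,0,0,0],[0,-45,0,0,0,0,0],[0,-45,0,0,0,0,0],[0,-45,0,0,0,0,0]]}}

```text
time_s: 10.3
tcp_pos: [0.5428, 0.1681, 0.3282]
ee_rot: [[-0.258, -0.966, -0.004], [-0.966, 0.258, -0.001], [0.002, 0.004, -1.0]]
wrist_force: [1.4, -0.3, 0.4]
gripper_width: 0.004
gripper_force: 0.0
```

>>> {"method": "arm_command", "body": {"motion": [[0,-40,1,0,0,0,0],[0,-30,1,0,0,0,0],[0,-15,1,0,0,0,0],[0,-6,0,0,0,0,0],[0,0,0,0,0,0,0],[0,0,0,0,0,0,0]]}}

```text
time_s: 10.9
tcp_pos: [0.5645, 0.254, 0.3296]
ee_rot: [[-0.259, -0.966, -0.001], [-0.966, 0.259, -0.0], [0.0, 0.0, -1.0]]
wrist_force: [0.1, 0.5, 0.4]
gripper_width: 0.004
gripper_force: 0.0
```

```bash
python3 - <<'E'
from h import *
s=sense();print(s['tcp_pos'],s['time_s'],s['wrist_force'])
a=capture("wrist")[:,:,::-1];b=capture("top")[155:275,180:360,::-1]
b=cv2.resize(b,(560,373),interpolation=cv2.INTER_CUBIC)
cv2.imwrite("pics/w5.png",cv2.resize(np.vstack([a[:350],b]),None,fx=.82,fy=.82))
E
```

```text
[0.56447816 0.25395559 0.32961228] 10.9 [0.06730267 0.54375641 0.37801197]
```

View pics/w5.png

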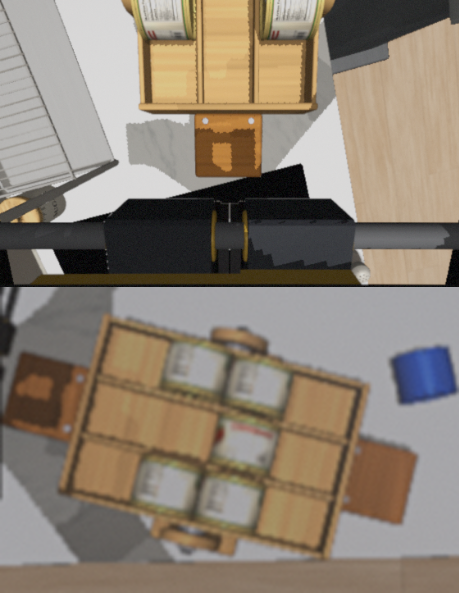

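```bash
python3 - <<'E'
from h import *
print(hit('wrist',(228/.82,176/.82),.150), hit('wrist',(228/.82,113/.82),.145))
print(proj('wrist',np.array([.5645,.254,.15])))
E
```

```text
[0.57209385 0.2731727  0.15      ] [0.55132952 0.195953   0.145     ]
[280.27611012 195.7832701 ]
```

>>> {"method": "arm_command", "body": {"motion": [[0,0,0,20,0,0,0],[0,0,0,38,0,0,0],[0,0,0,40,0,0,0],[0,0,0,35,0,0,0],[0,0,0,22,0,0,0],[0,0,0,10,0,0,0],[0,0,0,5,0,0,0],[0,0,0,3,0,0,0]]}}

```text
time_s: 11.8
tcp_pos: [0.5656, 0.2551, 0.1575]
ee_rot: [[-0.258, -0.966, 0.002], [-0.966, 0.258, 0.001], [-0.001, -0.002, -1.0]]
wrist_force: [0.2, -0.1, 0.2]
gripper_width: 0.003
gripper_force: 0.0
```

>>> {"method": "arm_command", "body": {"motion": [[0,0,0,3,0,0,0],[0,0,0,3,0,0,0],[0,0,0,3,0,0,0],[0,0,0,3,0,0,0],[0,0,0,3,0,0,0],[0,0,0,3,0,0,0]]}}

```text
time_s: 12.4
tcp_pos: [0.5648, 0.2552, 0.1382]
ee_rot: [[-0.258, -0.966, 0.0], [-0.966, 0.258, -0.0], [0.0, -0.0, -1.0]]
wrist_force: [0.5, -0.0, -0.1]
gripper_width: 0.003
gripper_force: 0.0
```

>>> {"method": "arm_command", "body": {"motion": [[0,0,0,4,0,0,0],[0,0,0,4,0,0,0],[0,0,0,4,0,0,0],[0,0,0,4,0,0,0],[0,0,0,4,0,0,0],[0,0,0,4,0,0,0]]}}

```text
time_s: 13.0
tcp_pos: [0.5651, 0.2556, 0.1154]
ee_rot: [[-0.258, -0.966, 0.001], [-0.966, 0.258, 0.001], [-0.001, -0.001, -1.0]]
wrist_force: [-3.0, 1.1, 6.4]
gripper_width: 0.008
gripper_force: 2.9
```

>>> {"method": "arm_command", "body": {"motion": [[0,0,0,4,0,0,0],[0,0,0,4,0,0,0],[0,0,0,4,0,0,0],[0,0,0,4,0,0,0],[0,0,0,4,0,0,0],[0,0,0,4,0,0,0],[0,0,0,4,0,0,0],[0,0,0,4,0,0,0]]}}

```text
time_s: 13.8
tcp_pos: [0.5654, 0.2563, 0.0838]
ee_rot: [[-0.257, -0.966, 0.002], [-0.966, 0.257, 0.002], [-0.002, -0.002, -1.0]]
wrist_force: [-2.1, 1.3, 6.3]
gripper_width: 0.007
gripper_force: 3.1
```

>>> {"method": "arm_command", "body": {"motion": [[0,0,0,3,0,0,0],[0,0,0,3,0,0,0],[0,0,0,3,0,0,0]]}}

```text
time_s: 14.1
tcp_pos: [0.5652, 0.2557, 0.0747]
ee_rot: [[-0.257, -0.966, 0.001], [-0.966, 0.257, 0.001], [-0.001, -0.001, -1.0]]
wrist_force: [-2.4, -0.1, 5.0]
gripper_width: 0.006
gripper_force: 2.8
```

>>> {"method": "arm_command", "body": {"motion": [[0,0,0,3,0,0,0],[0,0,0,3,0,0,0],[0,0,0,2,0,0,0]]}}

```text
time_s: 14.4
tcp_pos: [0.565, 0.2549, 0.0661]
ee_rot: [[-0.258, -0.966, 0.0], [-0.966, 0.258, -0.0], [0.0, -0.001, -1.0]]
wrist_force: [-1.1, -1.6, 5.2]
gripper_width: 0.003
gripper_force: 2.4
```

>>> {"method": "arm_command", "body": {"motion": [[0,0,0,2,0,0,0],[0,0,0,2,0,0,0],[0,0,0,2,0,0,0]]}}

```text
time_s: 14.7
tcp_pos: [0.5649, 0.2545, 0.0599]
ee_rot: [[-0.258, -0.966, -0.0], [-0.966, 0.258, -0.001], [0.001, -0.0, -1.0]]
wrist_force: [-1.2, -2.6, 4.9]
gripper_width: 0.0
gripper_force: 2.4
```

>>> {"method": "arm_command", "body": {"motion": [[0,0,0,2,0,0,0],[0,0,0,2,0,0,0]]}}

```text
time_s: 14.9
tcp_pos: [0.5651, 0.2546, 0.056]
ee_rot: [[-0.258, -0.966, 0.0], [-0.966, 0.258, -0.001], [0.001, -0.0, -1.0]]
wrist_force: [-1.2, -1.8, 5.1]
gripper_width: 0.004
gripper_force: 2.3
```

>>> {"method": "arm_command", "body": {"motion": [[0,0,0,2,0,0,0],[0,0,0,2,0,0,0]]}}

```text
time_s: 15.1
tcp_pos: [0.5652, 0.2546, 0.0521]
ee_rot: [[-0.258, -0.966, 0.001], [-0.966, 0.258, -0.001], [0.001, -0.001, -1.0]]
wrist_force: [-2.7, -2.9, 13.2]
gripper_width: 0.001
gripper_force: 6.8
```

>>> {"method": "arm_command", "body": {"motion": [[0,0,0,2,0,0,0],[0,0,0,1,0,0,0]]}}

```text
time_s: 15.3
tcp_pos: [0.5653, 0.2546, 0.0519]
ee_rot: [[-0.257, -0.966, 0.001], [-0.966, 0.257, -0.001], [0.001, -0.002, -1.0]]
wrist_force: [-7.1, -3.3, 21.8]
gripper_width: 0.007
gripper_force: 10.2
```

>>> {"method": "arm_command", "body": {"motion": [[0,0,0,-3,0,0,0],[0,0,0,-10,0,0,0],[0,0,0,-25,0,0,0],[0,0,0,-40,0,0,0],[0,0,0,-45,0,0,0],[0,0,0,-45,0,0,0],[0,0,0,-35,0,0,0],[0,0,0,-15,0,0,0]]}}

```text
time_s: 16.1
tcp_pos: [0.5664, 0.2559, 0.2713]
ee_rot: [[-0.258, -0.966, 0.007], [-0.966, 0.258, 0.004], [-0.006, -0.005, -1.0]]
wrist_force: [0.7, 0.2, -0.4]
gripper_width: 0.009
gripper_force: 0.0
```

>>> {"method": "arm_command", "body": {"motion": [[0,0,0,0,0,0,0],[0,0,0,0,0,0,0],[0,0,0,0,0,0,0],[0,0,0,0,0,0,0],[0,0,0,0,0,0,0],[0,0,0,0,0,0,0],[0,0,0,0,0,0,0],[0,0,0,0,0,0,0]]}}

```text
time_s: 16.9
tcp_pos: [0.5649, 0.2551, 0.2664]
ee_rot: [[-0.258, -0.966, -0.0], [-0.966, 0.258, -0.0], [0.0, 0.0, -1.0]]
wrist_force: [0.6, -0.6, -0.1]
gripper_width: 0.002
gripper_force: 0.0
```

```bash
python3 - <<'E'
from h import *
s=sense();print(s['tcp_pos'],s['time_s'],s['wrist_force'])
a=capture("wrist")[:,:,::-1];b=capture("top")[155:275,180:360,::-1]
b=cv2.resize(b,(560,373),interpolation=cv2.INTER_CUBIC)
cv2.imwrite("pics/w6.png",cv2.resize(np.vstack([a[:350],b]),None,fx=.82,fy=.82))
E
```

```text
[0.5648575  0.25513239 0.26635331] 16.9 [ 0.63592625 -0.59082631 -0.14082365]
```

View pics/w6.png

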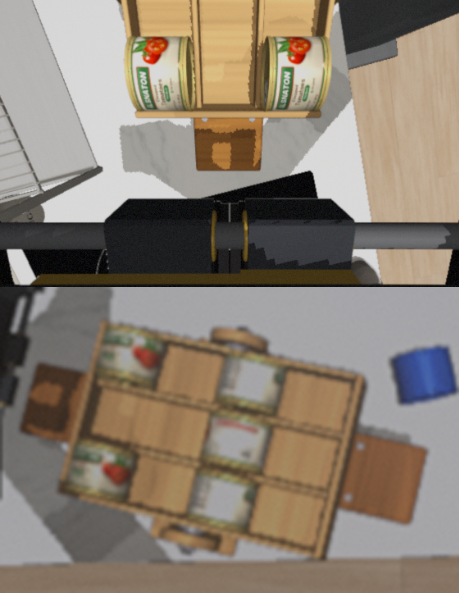

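The picture shows a tin in each of the three pockets (crop columns about 250, 235 and 220). The two spares lie against the channel end wall at (132, 355) and (100, 468), and the gripper is clear.

```bash
python3 -c "
from station import *
print(finish_job())"
```

```text
the job is handed in; nothing more can be done
None
```

I handed the job in at about 17 s: the last picture shows one tin in each pocket, both spare tins at the end of the channel, and the rack back on its channel-side stop with the gripper clear. No verdict came back.

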